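# Slack off a strap gauge's knurled clamp ring and push its fence home

### The job

Set the strap-cutting gauge to its narrowest width. Its fence is clamped: with the fingertips, without gripping anything, roll the big knurled ring round by its rim two full turns counter-clockwise (seen from above), then push the freed fence along until it rests against its two stop pins. Do not force the fence before the ring is slack, leave the small knurled blade screw as it is, leave the other things on the bench where they stand, and come away clear.

Things in the scene. Friction and masses are not known exactly. Their poses are not given: they have to be found in the camera images.
- gauge: The strap gauge, fixed to the bench: dark base plate 190 mm (x) by 330 mm (y, -155 to +175), 12 thick. Origin on the bench under the ring's axis, z up. Stop pins 14 mm across at x = +-60, y = 73. Blade head 100 x 28 mm at y = -125. Stud on the ring's axis, 20 mm across, top at 84 mm. All else is under 35 mm high: fingers with their ends 42 mm or more above the bench pass all round the ring.
- ring_center (a point): Centre of the big knurled aluminium ring, on its vertical axis, half-way up; turns with it. Ring 22 mm high (underside 40 mm above the bench when tight; rises 2 mm per turn of loosening), 92 mm across the tips of 16 round upright ridges (9 mm wide, 5 mm proud of the 81 mm body, gaps about 7 mm). A dark 9 mm stud on its top near the rim shows its angle.
- ring (a joint): Turn of the big ring in rad: 0 fully tight, grows counter-clockwise seen from above (loosening). Starts at 0 to 0.5; stops at 0 and 20. Stays where it is left (stiff thread, 0.1 N m, 2 to 3 N along the rim). A fingertip pressed lightly to the rim, or a finger corner set between two ridges, carries it round.
- fence_face (a point): Middle of the fence's outer face (the one towards the gauge's +y), 22 mm above the bench. The fence is an aluminium bar 170 mm long (gauge x), 16 mm thick (gauge y), from 12.5 to 32.5 mm above the bench, on a flat tongue that passes under the ring. Push this face towards the ring (gauge -y); it ends 96 mm from the ring's axis.
- fence (a joint): Distance in m between the fence and its stop pins: 0 is home against the pins, starts between 0.035 and 0.075, at most 0.085. Clamped while the ring is tight (within half a turn of 0: holds against about 15 N); slides freely with 2 to 4 N once the ring is slack.
- blade_screw_top (a point): Top centre of the small knurled blade screw on the blade head, 28 mm across, 10 mm high, top 34 mm above the bench. Not to be turned.
- blade_screw (a joint): Turn of the small blade screw in rad, 0 at the start.
- spool_a: Loose pale thread spool standing upright, 34 mm across, 40 mm high; origin at its foot. Stands close beside the gauge. Bystander.
- spool_b: Loose brown thread spool, the same size; origin at its foot. Stands close beside the gauge. Bystander.
- awl: Loose awl with a dark wooden handle, 150 mm long, lying on the bench; its x along its length. Bystander.
- maul: Loose maul standing on its white head (60 mm across), wooden handle up, 185 mm high; origin at its foot. Bystander.
- glue: Loose white glue bottle, 38 mm across, 105 mm high; origin at its foot. Bystander.
- wax_tin: Loose round aluminium wax tin, 60 mm across, 30 mm high; origin at its foot. Bystander.
- weight: Loose dark steel weight, 50 x 50 x 45 mm; origin at its foot. Bystander.

How it is judged:
On the way, in this order (a step that is already met when the one before it is completed fails the run):
1. the ring is slackened two full turns while the fence still stands where it was (value of joint ring between 11.6 and 14.1 rad and distance of fence_face from where it was at the start of the episode below 0.006 m), for 0.1 s.
2. the fence is pushed home with the ring slack (value of joint ring between 11.6 and 14.1 rad and value of joint fence below 0.003 m), for 0.1 s.
At the end, for the whole second after the job is handed in: The ring stands between 11.6 and 14.1 rad (two turns from its start, at least an eighth of a turn either way), the fence is within 3 mm of its stop pins (all of step 2); the robot touches nothing.
It fails at once if the fence is forced more than 6 mm while the ring is still clamped (less than 1.5 turns) (value of joint ring below 9.4 rad and distance of fence_face from where it was at the start of the episode above 0.006 m).
It fails at once if the ring is turned more than about half a turn too far (value of joint ring above 16 rad).
It fails at once if the blade screw is turned (value of joint blade_screw above 0.35 rad or value of joint blade_screw below -0.35 rad).
It fails at once if a bystander is shifted more than 25 mm, carried or lifted (distance of any of spool_a, spool_b, awl, maul, glue, wax_tin, weight from where it was at the start of the episode above 0.025 m).
It fails at once if a standing bystander is knocked over (angle between any of spool_a, spool_b, maul, glue, wax_tin, weight's own z axis and vertical above 0.5 rad).
It also fails if it takes over 64 s, if anything falls off the work surface, if the arm or the gripper's body presses on something with over 40 N, if the wrist force passes 120 N, or if a joint passes its speed limit or range.

### The arm

A 6-joint arm with a two-finger parallel gripper is mounted at the origin on the work surface. World frame = base frame: x ahead of the robot, y to its left, z up, the work surface at z = 0. Lengths are in m, angles in rad, forces in N, time in s.
With the tool pointing down it reaches from about 0.375 to 0.9 m from the base axis. Payload 3.1 kg.
Tool frame: the origin (TCP) lies where the fingers leave the gripper's body, on its centre line; the fingertips stand 73 mm ahead of it and the grasp point (between the pads) lies 54 mm ahead of it; z points along the fingers, y is the line along which they close (so a half turn about z gives the same grasp; the last joint's range is limited). The gripper opens to 85 mm and grips with 20 to 120 N. Pads are 22 mm wide; open, the fingers measure 114 mm over their backs; the gripper's body (76 mm by 85 mm) begins 54 mm behind the grasp point. The pads swing forward as they close: fully open they stand 13 mm farther back than shut.
Start: joints at [1.028, 0.527, 1.433, -0, 1.181, -0.178], TCP at [0.223, 0.584, 0.304] pointing down, gripper open.
Joint ranges: [-3.08, 3.08], [-0.75, 2.2], [0.22, 2.44], [-1.43, 4.57], [0, 2.65], [-2.85, 2.85]. Speed limits (rad/s): [2.79, 2.79, 3.14, 3.14, 3.14, 3.14].

### API

Orientations are given as a unit quaternion [x, y, z, w].
In Python, from station import manip gives the robot as it stands.
- The arm moves only by the shell command python3 -m crank 'ROWS' [FORCE]. ROWS is JSON, a list of rows, each an object with "dp": the shift along the tool's x, y, z normalised to -1 to 1, where 1 is 50 cm, a list of three; "delta_rot": the turn, a rotation vector about the tool's x, y, z normalised to -1 to 1, where 1 is 2 pi rad, a list of three; "fingers": the opening, from -1 (shut) to 1 (fully open). A call has 1 to 12 rows; each row shifts and turns the commanded pose from where the row before left it, along the tool's axes as they then stand; what a row does not reach is not made up. A row lasts 1/12 s, in which the tool goes at most 41.7 mm and 7.16 degrees, less where a joint would pass 70% of its speed; a pose out of reach is approached as far as the arm can. A call with a number of a shift or a turn outside -1 to 1 is refused whole. A call with a gripper value outside its range is refused whole. The fingers move at their own pace and stop on an object; FORCE is the grip in N (left out, the last holds). Time passes only in rows, so rows that do not move let the fingers close. It gives the time, the measured TCP pose, the force, the opening and the grip force at its end, in the units of the state.
- manip.sense(): the state, without advancing time (a new reading comes with each control period).
- manip.snapshot(name): name is "scene" or "side" or "wrist"; returns (picture, depth): 420x560x3 uint8, red, green, blue; 420x560 float32, m along the optical axis (not along the pixel's ray), 0 where there is no reading.
- manip.camera_model(name): a dict with "fx", "fy", "cx", "cy" (pixels), "origin" and "attitude" of the camera in the world. Camera axes: x right, y up, looking along -z (the intrinsics and any distortion apply to the point x, -y, -z); pixel columns grow to the right and rows downward; lengths in m; the calibration is good to about 2 mm. The wrist camera is an equidistant fisheye: a pixel r from the principal point sees the ray r / f radians off the axis. A picture is of the moment at which its call begins: read the wrist's pose just before it. camera_model takes no time and is no camera call; for the wrist camera it gives the pose at the moment of the call.
- manip.sign_off(): hands the job in; it is judged then, once.
The state is a dict: "t": time; "q": joint angles; "qd": joint speeds; "tau": joint torques, N m; "tcp_pos": TCP position; "tool_rot": TCP orientation; "force": force on the tool from outside, world axes, zero at the start; "ft_torque": the same for the moment, N m; "finger_gap": opening from 0.0 (shut) to 1.0 (fully open); "gripper_force": force on a finger pad.
Only numpy, scipy, OpenCV 4.12 (cv2) and the standard library are available. Lean on these libraries where they do the work, as an engineer would, in place of code of your own. Each camera call takes 0.05 s, during which the arm holds its last target. There are 200 camera calls.

## Working session

There is one attempt and no reset: what is moved stays moved. The work goes in short steps, Python scripts to look and compute and a shell command to move; the robot and the scene stay as the last step left them, time stands still between calls to the robot, and variables do not carry over. Pictures are saved under pics/ and viewed, at most 10 in all, crops included, and the job is handed in when it is done.

```bash
mkdir -p pics; ls; python3 - <<'E'
from station import manip
import cv2
print(manip.sense())
for n in("scene","side"):
    p,d=manip.snapshot(n); cv2.imwrite(f"pics/{n}0.png",p[:,:,::-1]); import numpy as np; np.savez(f"{n}0.npz",p=p,d=d); print(manip.camera_model(n))
E
```

```text
pics
{'t': 0.0, 'q': array([ 1.02748742e+00,  5.28514510e-01,  1.43391832e+00, -5.85491648e-06,
        1.18141761e+00, -1.78492878e-01]), 'qd': array([ 0.0012586 ,  0.00053354,  0.00055165,  0.00080434, -0.00037459,
        0.00153781]), 'tau': array([ 1.73474182e-04, -4.42351019e+01, -1.78024828e+01, -3.01282789e-04,
        8.54195212e-03, -8.47853414e-06]), 'tcp_pos': array([0.22265541, 0.58338337, 0.30289866]), 'tool_rot': array([ 1.81396951e-01,  9.83409310e-01, -1.05712369e-03, -3.96098557e-04]), 'force': array([-0.3236423 ,  0.14801662,  0.97105833]), 'ft_torque': array([-0.02254046, -0.02735767, -0.00115938]), 'gripper_force': 0.0, 'finger_gap': 1.0009905756581696}
{'fx': 421.83583120999333, 'fy': 421.83583120999333, 'cx': 280.0223503438539, 'cy': 213.90470757761108, 'origin': array([ 1.23373944, -0.16058536,  0.8819054 ]), 'attitude': array([0.27467966, 0.2123695 , 0.59651485, 0.72361614])}
{'fx': 444.021963006073, 'fy': 444.021963006073, 'cx': 281.3518663355192, 'cy': 211.5353643598322, 'origin': array([ 0.01583207, -0.46793181,  0.83809236]), 'attitude': array([ 0.33679405, -0.15684039, -0.39649038,  0.83950357])}
```

View pics/scene0.png

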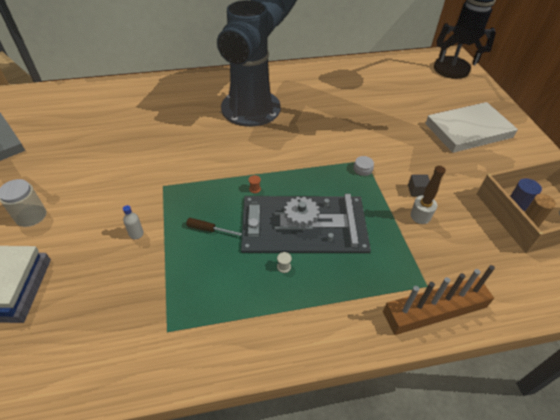

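View pics/side0.png

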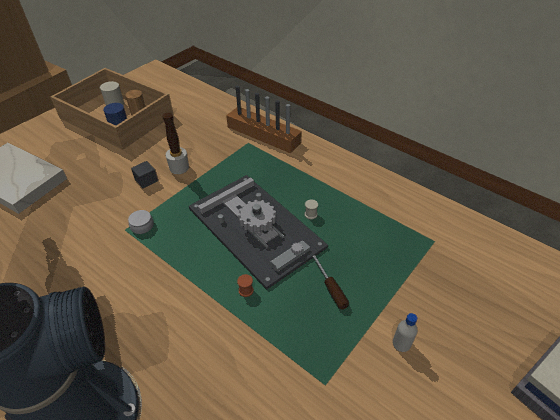

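The scene view shows the gauge with the ring at about (301,212), the fence at (352,220) and the blade head at (254,218). The spools are at (255,184) brown and (285,262) pale, and the wax tin is at (364,166). The side view agrees: ring (257,213), fence (225,195).

```bash
cat >h.py <<'E'
import numpy as np, cv2
from scipy.spatial.transform import Rotation as R
from station import manip
def cloud(n,d):
    m=manip.camera_model(n); v,u=np.indices(d.shape)
    P=np.dstack([(u-m['cx'])/m['fx']*d,-(v-m['cy'])/m['fy']*d,-d])
    return P@R.from_quat(m['attitude']).as_matrix().T+m['origin']
def topx(n,X):
    m=manip.camera_model(n); p=(np.atleast_2d(X)-m['origin'])@R.from_quat(m['attitude']).as_matrix()
    return np.c_[m['cx']-m['fx']*p[:,0]/p[:,2], m['cy']+m['fy']*p[:,1]/p[:,2]]
E
python3 - <<'E'
from h import *
for n,ctr in(("scene",(301,212)),("side",(257,213))):
    f=np.load(n+"0.npz"); p,d=f['p'],f['d']; C=cloud(n,d)
    hsv=cv2.cvtColor(p,cv2.COLOR_RGB2HSV); z=C[...,2]
    c0=C[ctr[1],ctr[0]]; print(n,c0)
    near=(np.hypot(C[...,0]-c0[0],C[...,1]-c0[1])<.26)&(d>0)
    grey=(hsv[...,1]<60)|(hsv[...,2]<60)
    base=near&grey&(z>.006)&(z<.036)
    k,lab,st,ce=cv2.connectedComponentsWithStats(base.astype(np.uint8))
    b=lab==1+st[1:,4].argmax()
    r=cv2.minAreaRect(C[b][:,:2].astype(np.float32)*1000); print("base",r,cv2.boxPoints(r).round())
    ring=near&(z>.052)&(z<.07)&(np.hypot(C[...,0]-c0[0],C[...,1]-c0[1])<.08)
    print("ring",ring.sum(),cv2.minEnclosingCircle(C[ring][:,:2].astype(np.float32)*1000),np.median(z[ring]))
    fe=near&b&(z>.028)&(z<.036)&(hsv[...,2]>120)
    k,lab,st,ce=cv2.connectedComponentsWithStats(fe.astype(np.uint8))
    for i in range(1,k):
        if st[i,4]>25:
            q=C[lab==i]; print("bright",st[i],cv2.minAreaRect(q[:,:2].astype(np.float32)*1000))
    # objects on bench off gauge
    ob=(d>0)&(z>.012)&~b&(np.hypot(C[...,0]-c0[0],C[...,1]-c0[1])<.35)&~cv2.dilate(b.astype(np.uint8),np.ones((3,3))).astype(bool)
    k,lab,st,ce=cv2.connectedComponentsWithStats(ob.astype(np.uint8))
    for i in range(1,k):
        if st[i,4]>25:
            q=C[lab==i]; print("obj",st[i,:4],q.mean(0).round(3),q.min(0).round(3),q.max(0).round(3))
E
```

```text
scene [0.55236692 0.04918751 0.06353297]
base ((535.8321533203125, 10.632217407226562), (436.84429931640625, 193.01315307617188), 79.18892669677734) [[ 400. -186.]
 [ 590. -222.]
 [ 672.  207.]
 [ 482.  243.]]
ring 684 ((543.0692138671875, 53.42000961303711), 46.8887939453125) 0.06340225389715215
bright [345 194  13  49 232] ((568.1658325195312, 183.1345672607422), (15.743610382080078, 167.22799682617188), 79.74283599853516)
bright [249 218  10   8  49] ((536.7931518554688, -71.983154296875), (24.586585998535156, 26.897905349731445), 10.663726806640625)
obj [354 156  20  18] [0.373 0.287 0.028] [0.338 0.26  0.012] [0.398 0.318 0.037]
obj [412 165  34  57] [0.584 0.377 0.092] [0.546 0.355 0.012] [0.606 0.397 0.189]
obj [249 175  12  15] [ 0.395 -0.046  0.034] [ 0.372 -0.062  0.012] [ 0.409 -0.03   0.046]
obj [410 183   8  11] [0.496 0.391 0.031] [0.482 0.389 0.012] [0.506 0.395 0.048]
obj [286 196  33  31] [0.55  0.051 0.064] [0.452 0.011 0.013] [0.588 0.094 0.09 ]
obj [187 217  25  12] [ 0.505 -0.218  0.024] [ 0.484 -0.244  0.012] [ 0.522 -0.182  0.029]
obj [278 253  14  17] [ 0.672 
[... 767 characters left out ...]
9.32334899902344)
obj [163 113  26  59] [0.571 0.37  0.087] [0.547 0.349 0.012] [0.605 0.392 0.186]
obj [271 133  25  18] [0.836 0.201 0.032] [0.824 0.174 0.012] [0.86  0.243 0.049]
obj [149 168   9  14] [0.494 0.386 0.03 ] [0.48  0.381 0.013] [0.505 0.389 0.046]
obj [305 199  13  17] [ 0.666 -0.025  0.033] [ 0.654 -0.039  0.012] [ 0.686 -0.006  0.043]
obj [239 201  36  31] [0.537 0.042 0.062] [0.499 0.003 0.041] [0.584 0.09  0.086]
obj [128 210  25  22] [0.365 0.28  0.026] [0.337 0.254 0.012] [0.396 0.315 0.034]
obj [237 274  16  19] [ 0.389 -0.053  0.035] [ 0.375 -0.067  0.013] [ 0.408 -0.035  0.043]
obj [333 290  16  19] [ 0.495 -0.234  0.022] [ 0.481 -0.251  0.012] [ 0.516 -0.216  0.028]
```

```bash
python3 -m crank '[{"dp":[-0.065,-0.049,0],"delta_rot":[0,0,0],"fingers":-1},{"dp":[-0.065,-0.049,0],"delta_rot":[0,0,0],"fingers":-1},{"dp":[-0.065,-0.049,0],"delta_rot":[0,0,0],"fingers":-1},{"dp":[-0.065,-0.049,0],"delta_rot":[0,0,0],"fingers":-1},{"dp":[-0.065,-0.049,0],"delta_rot":[0,0,0],"fingers":-1},{"dp":[-0.065,-0.049,0],"delta_rot":[0,0,0],"fingers":-1},{"dp":[-0.065,-0.049,0],"delta_rot":[0,0,0],"fingers":-1},{"dp":[-0.065,-0.049,0],"delta_rot":[0,0,0],"fingers":-1},{"dp":[-0.065,-0.049,0],"delta_rot":[0,0,0],"fingers":-1},{"dp":[-0.065,-0.049,0],"delta_rot":[0,0,0],"fingers":-1},{"dp":[-0.065,-0.049,0],"delta_rot":[0,0,0],"fingers":-1},{"dp":[-0.065,-0.049,0],"delta_rot":[0,0,0],"fingers":-1}]'
python3 - <<'E'
from h import *
s=manip.sense();m=manip.camera_model("wrist")
p,d=manip.snapshot("wrist"); cv2.imwrite("pics/w1.png",p[:,:,::-1]); np.savez("w1.npz",p=p,d=d,**m); print(s,m)
E
```

```text
t: 1.1
tcp_pos: [0.4828, 0.1682, 0.3037]
tool_rot: [0.181, 0.983, -0.0, -0.0]
force: [0.6, -0.2, -0.3]
finger_gap: -0.001
gripper_force: 0.0
{'t': 1.1, 'q': array([ 1.16235824e-01,  3.75680109e-01,  1.71424075e+00,  1.77902365e-04,
        1.05235921e+00, -1.08963812e+00]), 'qd': array([-0.90538305,  0.12770088, -0.2285502 ,  0.00427672,  0.08568666,
       -0.89406772]), 'tau': array([  2.9359822 , -36.53859258, -14.53816116,  -0.10503189,
         0.09943698,   0.58029301]), 'tcp_pos': array([0.48282918, 0.16816513, 0.30369389]), 'tool_rot': array([ 1.81493815e-01,  9.83392023e-01, -2.73180892e-05, -3.51221736e-04]), 'force': array([ 0.63032467, -0.18179696, -0.2899751 ]), 'ft_torque': array([ 0.02586711, -0.00380535,  0.00308202]), 'gripper_force': 0.0, 'finger_gap': -0.0012488173359602322} {'fx': 325.19226210127806, 'fy': 325.19226210127806, 'cx': 275.8171469352779, 'cy': 205.64278063154188, 'origin': array([0.40498476, 0.19772325, 0.37457281]), 'attitude': array([-0.13371484, -0.09241605,  0.55949603,  0.81273846])}
```

View pics/w1.png

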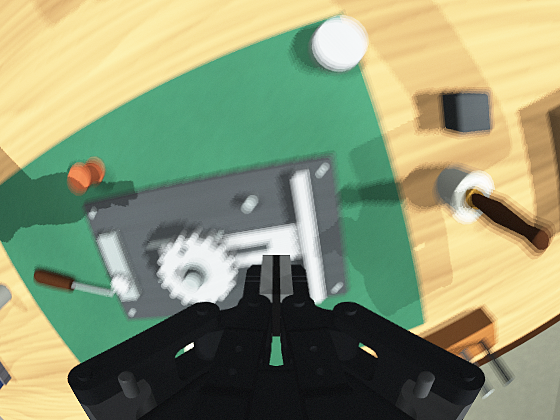

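The wrist view, blurred because the arm was still moving, shows the closed fingers at (275,270), the ring centred near (195,268) and the fence at (310,230). Next I unwind the wrist.

```bash
for i in 1 2; do python3 -m crank '[{"dp":[0,0,0],"delta_rot":[0,0,0.0195],"fingers":-1},{"dp":[0,0,0],"delta_rot":[0,0,0.0195],"fingers":-1},{"dp":[0,0,0],"delta_rot":[0,0,0.0195],"fingers":-1},{"dp":[0,0,0],"delta_rot":[0,0,0.0195],"fingers":-1},{"dp":[0,0,0],"delta_rot":[0,0,0.0195],"fingers":-1},{"dp":[0,0,0],"delta_rot":[0,0,0.0195],"fingers":-1},{"dp":[0,0,0],"delta_rot":[0,0,0.0195],"fingers":-1},{"dp":[0,0,0],"delta_rot":[0,0,0.0195],"fingers":-1},{"dp":[0,0,0],"delta_rot":[0,0,0.0195],"fingers":-1},{"dp":[0,0,0],"delta_rot":[0,0,0.0195],"fingers":-1},{"dp":[0,0,0],"delta_rot":[0,0,0.0195],"fingers":-1},{"dp":[0,0,0],"delta_rot":[0,0,0.0195],"fingers":-1}]'; done
python3 -m crank '[{"dp":[0,0,0],"delta_rot":[0,0,0.0195],"fingers":-1},{"dp":[0,0,0],"delta_rot":[0,0,0.0105],"fingers":-1},{"dp":[0,0,0],"delta_rot":[0,0,0],"fingers":-1},{"dp":[0,0,0],"delta_rot":[0,0,0],"fingers":-1}]'
cat >>h.py <<'E'
C=np.array([0.5437,0.0511])
def where():
    s=manip.sense(); Rm=R.from_quat(s['tool_rot']).as_matrix(); p=s['tcp_pos']
    yaw=np.degrees(np.arctan2(Rm[1,0],Rm[0,0])); v=p[:2]-C
    print("t %.2f tcp"%s['t'],p.round(4),"yaw %.1f phi %.1f r %.4f"%(yaw,np.degrees(np.arctan2(v[1],v[0])),np.hypot(*v)),"F",s['force'].round(1),"q6 %.2f"%s['q'][5]); return s,Rm
def goto(x,y,z):
    s,Rm=where(); print("dp total",(Rm.T@(np.array([x,y,z])-s['tcp_pos'])/.5).round(4))
def pol(phi,r): return C+r*np.array([np.cos(np.radians(phi)),np.sin(np.radians(phi))])
E
python3 - <<'E'
from h import *
s,Rm=where(); y=np.degrees(np.arctan2(Rm[1,0],Rm[0,0]))
goto(*pol(y+135,.085),.120)
m=manip.camera_model("wrist")
p,d=manip.snapshot("wrist"); cv2.imwrite("pics/w2.png",p[:,:,::-1]); np.savez("w2.npz",p=p,d=d,**m)
E
```

```text
t: 2.15
tcp_pos: [0.482, 0.1703, 0.3036]
tool_rot: [0.796, 0.605, -0.0, -0.0]
force: [0.3, -0.0, 0.5]
finger_gap: 0.003
gripper_force: 0.0
t: 3.15
tcp_pos: [0.482, 0.1703, 0.3036]
tool_rot: [0.996, -0.085, -0.001, 0.0]
force: [-0.2, 0.5, -0.5]
finger_gap: -0.004
gripper_force: 0.0
t: 3.48
tcp_pos: [0.4821, 0.1702, 0.3037]
tool_rot: [0.985, -0.174, -0.0, 0.0]
force: [-0.9, 0.6, 0.6]
finger_gap: 0.005
gripper_force: 0.0
t 3.48 tcp [0.4821 0.1702 0.3037] yaw -20.1 phi 117.3 r 0.1341 F [-0.9  0.6  0.6] q6 2.04
t 3.48 tcp [0.4821 0.1702 0.3037] yaw -20.1 phi 117.3 r 0.1341 F [-0.9  0.6  0.6] q6 2.04
dp total [0.0775 0.0612 0.3673]
```

View pics/w2.png

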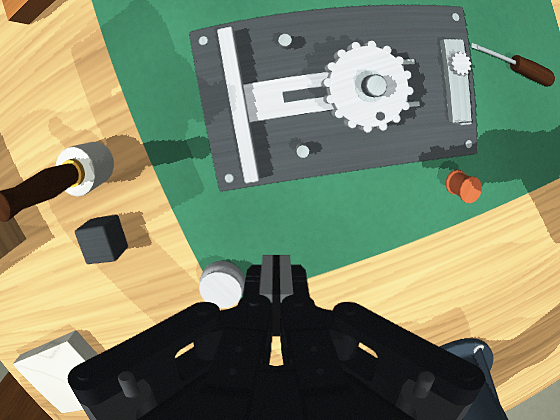

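This view is sharp. It shows the ring centred near (369,87), its dark angle stud at (380,116), the pins at (285,40) and (303,152), and the fence at (237,105). I'll refine the ring's centre from this one.

```bash
cat >>h.py <<'E'
def fray(m,uv,z):
    uv=np.atleast_2d(uv).astype(float); a=uv-[m['cx'],m['cy']]; r=np.hypot(*a.T)+1e-9; th=r/m['fx']
    v=np.c_[a[:,0]/r*np.sin(th),-a[:,1]/r*np.sin(th),-np.cos(th)]@R.from_quat(m['attitude']).as_matrix().T
    return m['origin']+v*((z-m['origin'][2])/v[:,2])[:,None]
E
python3 - <<'E'
from h import *
f=np.load("w2.npz"); p,d=f['p'],f['d']
v,u=np.indices(d.shape); P=fray(f,np.c_[u.ravel(),v.ravel()],.062)[:,:2].reshape(420,560,2)
g=p.min(2); rr=np.hypot(*(P-C).transpose(2,0,1))
# rim radius by angle: bright edge with depth check
m=f; a=np.dstack([u-m['cx'],v-m['cy']]); th=np.hypot(a[...,0],a[...,1])/m['fx']
r=np.hypot(a[...,0],a[...,1])+1e-9
cam=np.dstack([a[...,0]/r*np.tan(th)*d,-a[...,1]/r*np.tan(th)*d,-d]); W=cam@R.from_quat(m['attitude']).as_matrix().T+m['origin']
top=(rr<.07)&(W[...,2]>.056)&(W[...,2]<.068)
print(top.sum(),W[...,2][top].mean())
print(cv2.minEnclosingCircle((P[top]*1000).astype(np.float32)), cv2.fitEllipse(cv2.convexHull((P[top]*1000).astype(np.float32))))
dark=(rr<.042)&(rr>.022)&(g<90)&top; print("stud",dark.sum(),(P[dark].mean(0)-C)*1000)
fe=(W[...,2]>.029)&(W[...,2]<.036)&(g>140)&(P[...,1]>.1)
q=fray(f,np.argwhere(fe)[:,::-1],.0325)[:,:2]; q=q[np.abs(q[:,1]-.18)<.05]; print("fence",cv2.minAreaRect((q*1000).astype(np.float32)))
E
```

```text
5259 0.06280228346626805
((543.1339111328125, 51.64625549316406), 46.447208404541016) ((543.3486328125, 51.576690673828125), (91.6485824584961, 92.20112609863281), 146.37330627441406)
stud 35 [-25.23509551   2.5706509 ]
fence ((563.1240234375, 153.75439453125), (72.02457427978516, 169.22003173828125), 79.17915344238281)
```

```bash
sed -i 's/^C=.*/C=np.array([0.5433,0.0516])/' h.py
python3 -m crank '[{"dp":[0.013,0.0102,0.0612],"delta_rot":[0,0,0],"fingers":-1},{"dp":[0.013,0.0102,0.0612],"delta_rot":[0,0,0],"fingers":-1},{"dp":[0.013,0.0102,0.0612],"delta_rot":[0,0,0],"fingers":-1},{"dp":[0.013,0.0102,0.0612],"delta_rot":[0,0,0],"fingers":-1},{"dp":[0.013,0.0102,0.0612],"delta_rot":[0,0,0],"fingers":-1},{"dp":[0.0125,0.0102,0.0612],"delta_rot":[0,0,0],"fingers":-1},{"dp":[0,0,0],"delta_rot":[0,0,0],"fingers":-1},{"dp":[0,0,0],"delta_rot":[0,0,0],"fingers":-1}]'
python3 -c "
from h import *
goto(*pol(114.9,.067),.120)
p,d=manip.snapshot('side'); i=cv2.resize(p[140:290,170:370],(800,600),interpolation=cv2.INTER_CUBIC); cv2.imwrite('pics/s3.png',i[:,:,::-1])"
```

```text
t: 4.2
tcp_pos: [0.5074, 0.1278, 0.119]
tool_rot: [0.985, -0.175, -0.002, 0.0]
force: [0.6, 0.0, -0.0]
finger_gap: -0.002
gripper_force: 0.0
t 4.20 tcp [0.5074 0.1278 0.119 ] yaw -20.2 phi 115.3 r 0.0842 F [ 0.6  0.  -0. ] q6 1.96
dp total [ 0.0251  0.0236 -0.002 ]
```

View pics/s3.png

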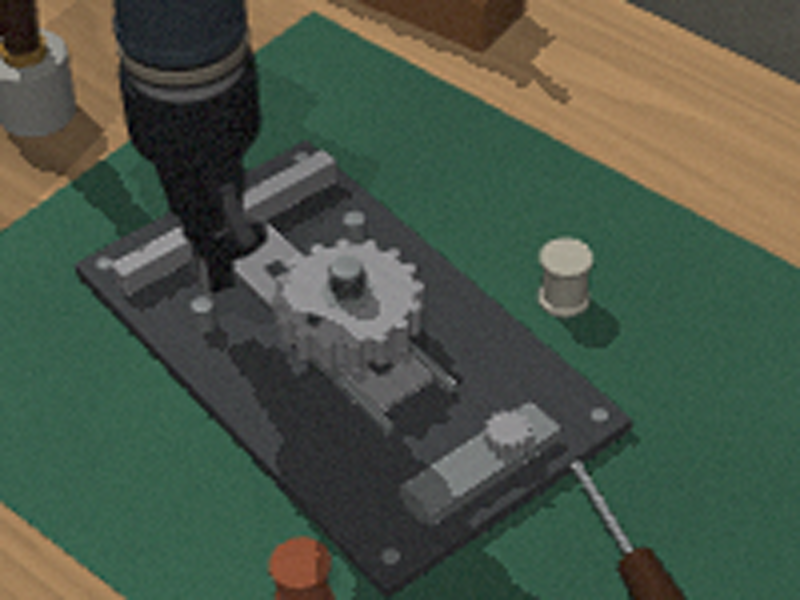

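The side view shows the closed fingers hanging at (215,275) between the ring (350,280) and the fence, standing off from both. Next I press in gently.

```bash
python3 -m crank '[{"dp":[0.0125,0.0118,-0.002],"delta_rot":[0,0,0],"fingers":-1},{"dp":[0.0125,0.0118,0],"delta_rot":[0,0,0],"fingers":-1},{"dp":[0,0,0],"delta_rot":[0,0,0],"fingers":-1}]'
python3 -m crank '[{"dp":[0.003,0.003,0],"delta_rot":[0,0,0],"fingers":-1},{"dp":[0,0,0],"delta_rot":[0,0,0],"fingers":-1}]'
python3 -m crank '[{"dp":[0.003,0.003,0],"delta_rot":[0,0,0],"fingers":-1},{"dp":[0,0,0],"delta_rot":[0,0,0],"fingers":-1}]'
python3 -c "
from h import *
where()"
```

```text
t: 4.5
tcp_pos: [0.5182, 0.1115, 0.1235]
tool_rot: [0.984, -0.175, 0.003, -0.0]
force: [-0.6, -0.5, -0.7]
finger_gap: 0.005
gripper_force: 0.0
t: 4.67
tcp_pos: [0.5173, 0.1103, 0.1224]
tool_rot: [0.984, -0.175, 0.001, -0.0]
force: [-0.2, -1.2, 0.4]
finger_gap: 0.0
gripper_force: 0.0
t: 4.83
tcp_pos: [0.5178, 0.1086, 0.1216]
tool_rot: [0.985, -0.175, 0.0, -0.0]
force: [0.9, -0.2, -1.0]
finger_gap: -0.0
gripper_force: 0.0
t 4.83 tcp [0.5178 0.1086 0.1216] yaw -20.2 phi 114.1 r 0.0624 F [ 0.9 -0.2 -1. ] q6 1.92
```

```bash
for i in 1 2 3; do python3 -m crank '[{"dp":[0.0025,0.0025,0.0006],"delta_rot":[0,0,0],"fingers":-1},{"dp":[0,0,0],"delta_rot":[0,0,0],"fingers":-1}]'; done
python3 -c "
from h import *
where()"
```

```text
t: 5.0
tcp_pos: [0.5184, 0.107, 0.1209]
tool_rot: [0.985, -0.175, -0.0, 0.0]
force: [-0.0, 0.0, -0.4]
finger_gap: 0.001
gripper_force: 0.0
t: 5.17
tcp_pos: [0.5192, 0.1054, 0.1206]
tool_rot: [0.985, -0.175, -0.0, 0.0]
force: [-0.1, 0.0, -0.6]
finger_gap: 0.001
gripper_force: 0.0
t: 5.33
tcp_pos: [0.52, 0.1037, 0.1203]
tool_rot: [0.985, -0.175, 0.0, 0.0]
force: [-0.4, -0.1, 0.2]
finger_gap: -0.002
gripper_force: 0.0
t 5.33 tcp [0.52   0.1037 0.1203] yaw -20.2 phi 114.1 r 0.0571 F [-0.4 -0.1  0.2] q6 1.91
```

```bash
for i in 1 2 3; do python3 -m crank '[{"dp":[0.002,0.002,0],"delta_rot":[0,0,0],"fingers":-1},{"dp":[0,0,0],"delta_rot":[0,0,0],"fingers":-1}]'; done
python3 -c "
from h import *
where()
p,d=manip.snapshot('side'); i=cv2.resize(p[180:255,200:300],(800,600),interpolation=cv2.INTER_CUBIC); cv2.imwrite('pics/s4.png',i[:,:,::-1])"
```

```text
t: 5.5
tcp_pos: [0.5201, 0.103, 0.1203]
tool_rot: [0.984, -0.176, -0.001, -0.0]
force: [-1.2, 2.8, 0.3]
finger_gap: 0.003
gripper_force: 1.3
t: 5.67
tcp_pos: [0.5201, 0.1026, 0.1204]
tool_rot: [0.984, -0.176, -0.001, -0.001]
force: [-1.2, 7.6, 1.9]
finger_gap: 0.002
gripper_force: 3.4
t: 5.83
tcp_pos: [0.52, 0.1021, 0.1204]
tool_rot: [0.984, -0.176, -0.002, -0.001]
force: [-2.6, 10.5, 2.2]
finger_gap: 0.004
gripper_force: 5.2
t 5.83 tcp [0.52   0.1021 0.1204] yaw -20.3 phi 114.7 r 0.0556 F [-2.6 10.5  2.2] q6 1.90
```

View pics/s4.png

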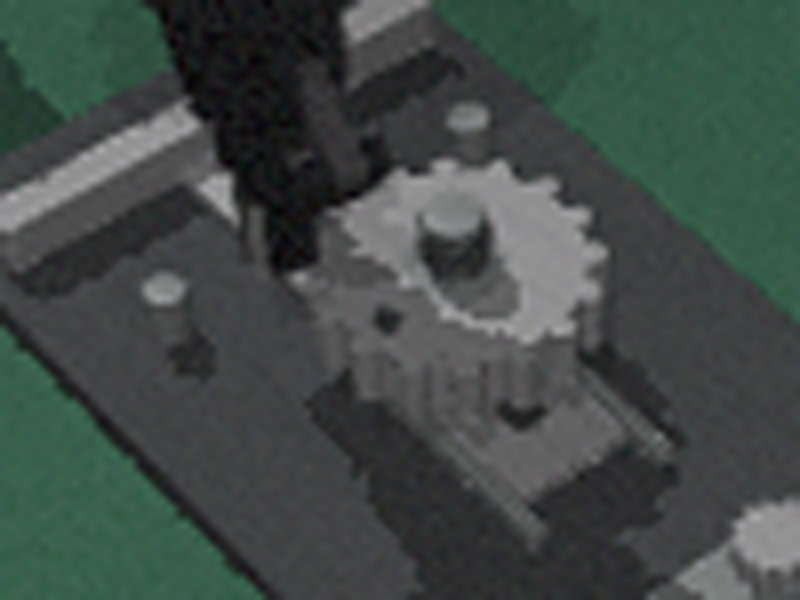

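The fingers touch the rim at (300,240) in this crop with about 10 N of force. The stud is at (388,318). Now I orbit.

```bash
python3 -m crank '[{"dp":[-0.0086,0.0097,0],"delta_rot":[0,0,-0.019444],"fingers":-1},{"dp":[-0.0086,0.0097,0],"delta_rot":[0,0,-0.019444],"fingers":-1},{"dp":[-0.0086,0.0097,0],"delta_rot":[0,0,-0.019444],"fingers":-1},{"dp":[-0.0086,0.0097,0],"delta_rot":[0,0,-0.019444],"fingers":-1},{"dp":[-0.0086,0.0097,0],"delta_rot":[0,0,-0.019444],"fingers":-1},{"dp":[-0.0086,0.0097,0],"delta_rot":[0,0,-0.019444],"fingers":-1}]'
cat >>h.py <<'E'
def stud():
    # angle of dark stud on the ring top from scene + side (depth-lifted dark pixels, known height band)
    for n in("scene","side"):
        p,d=manip.snapshot(n); W=cloud(n,d); g=p.max(2).astype(int); rel=W[...,:2]-C
        rr=np.hypot(rel[...,0],rel[...,1]); z=W[...,2]
        disc=(rr<.038)&(z>.055)&(z<.0715)
        an=(rr>.020)&disc; zt=np.median(z[disc&(g>130)]) if (disc&(g>130)).any() else 0
        sel=an&(g<np.percentile(g[an],8)+12)&(g<85)
        k,lab,st,ce=cv2.connectedComponentsWithStats(sel.astype(np.uint8))
        print(n,"ztop %.4f"%zt,[(int(st[i,4]),rel[lab==i].mean(0).round(3).tolist(),round(float(np.degrees(np.arctan2(*rel[lab==i].mean(0)[::-1]))))) for i in range(1,k) if st[i,4]>2])
E
python3 -c "
from h import *
where();stud()"
```

```text
t: 6.38
tcp_pos: [0.492, 0.0738, 0.1203]
tool_rot: [0.981, 0.192, -0.003, -0.001]
force: [-4.1, 5.2, 3.8]
finger_gap: -0.0
gripper_force: 3.1
t 6.38 tcp [0.492  0.0738 0.1203] yaw 22.2 phi 156.6 r 0.0559 F [-4.1  5.2  3.8] q6 1.11
scene ztop 0.0643 []
side ztop 0.0617 [(5, [-0.008, -0.022], -110), (7, [-0.022, -0.024], -132)]
```

```bash
python3 -c "
from h import *
f=np.load('w2.npz'); v=fray(f,[380,116],.063)[0,:2]-C; print(v,np.degrees(np.arctan2(v[1],v[0])))
m=manip.camera_model('side'); K=[(248.5-m['cx'])/m['fx'],-(219.75-m['cy'])/m['fy'],-1]; r=R.from_quat(m['attitude']).apply(K); X=m['origin']+r*(.063-m['origin'][2])/r[2]; v=X[:2]-C;print(v,np.degrees(np.arctan2(v[1],v[0])))
where()
p,d=manip.snapshot('side'); i=cv2.resize(p[180:255,200:300],(800,600),interpolation=cv2.INTER_CUBIC); cv2.imwrite('pics/s5.png',i[:,:,::-1])"
```

```text
[-0.03127976 -0.0008598 ] -178.42547429688395
[-0.02967521 -0.00412991] -172.07700683004796
t 6.48 tcp [0.4916 0.0731 0.1202] yaw 21.9 phi 157.4 r 0.0560 F [-5.5  3.1  4.3] q6 1.11
```

View pics/s5.png

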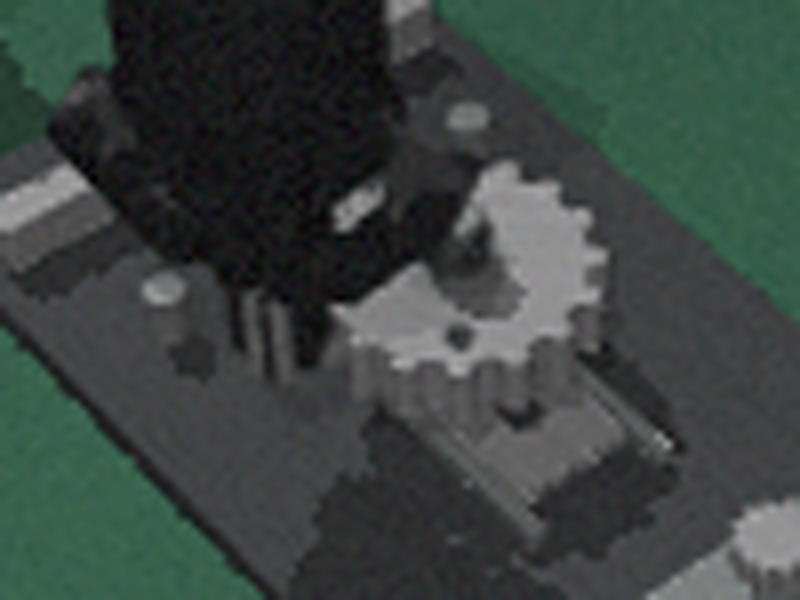

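The stud has moved to crop (458,337), about -132°, from about -175°, so the ring follows the orbit one to one. I'll continue the stroke.

```bash
for i in 1 2; do python3 -m crank '[{"dp":[-0.0086,0.0097,0],"delta_rot":[0,0,-0.019444],"fingers":-1},{"dp":[-0.0086,0.0097,0],"delta_rot":[0,0,-0.019444],"fingers":-1},{"dp":[-0.0086,0.0097,0],"delta_rot":[0,0,-0.019444],"fingers":-1},{"dp":[-0.0086,0.0097,0],"delta_rot":[0,0,-0.019444],"fingers":-1},{"dp":[-0.0086,0.0097,0],"delta_rot":[0,0,-0.019444],"fingers":-1},{"dp":[-0.0086,0.0097,0],"delta_rot":[0,0,-0.019444],"fingers":-1},{"dp":[-0.0086,0.0097,0],"delta_rot":[0,0,-0.019444],"fingers":-1},{"dp":[-0.0086,0.0097,0],"delta_rot":[0,0,-0.019444],"fingers":-1},{"dp":[-0.0086,0.0097,0],"delta_rot":[0,0,-0.019444],"fingers":-1},{"dp":[-0.0086,0.0097,0],"delta_rot":[0,0,-0.019444],"fingers":-1},{"dp":[-0.0086,0.0097,0],"delta_rot":[0,0,-0.019444],"fingers":-1},{"dp":[-0.0086,0.0097,0],"delta_rot":[0,0,-0.019444],"fingers":-1}]'; python3 -c "
from h import *
where();stud()"; done
```

```text
t: 7.53
tcp_pos: [0.5129, 0.0045, 0.1202]
tool_rot: [0.599, 0.8, -0.004, -0.005]
force: [-10.2, -8.5, 8.5]
finger_gap: -0.002
gripper_force: 6.7
t 7.53 tcp [0.5129 0.0045 0.1202] yaw 106.3 phi -122.8 r 0.0560 F [-10.2  -8.5   8.5] q6 -0.49
scene ztop 0.0647 [(4, [0.015, -0.026], -60)]
side ztop 0.0619 []
t: 8.63
tcp_pos: [0.5903, 0.0188, 0.1213]
tool_rot: [-0.089, 0.996, -0.002, 0.003]
force: [2.7, -5.1, 0.2]
finger_gap: 0.001
gripper_force: 2.9
t 8.63 tcp [0.5903 0.0188 0.1213] yaw -169.8 phi -34.8 r 0.0573 F [ 2.7 -5.1  0.2] q6 -1.90
scene ztop 0.0651 []
side ztop 0.0626 [(7, [0.027, 0.014], 28)]
```

```bash
python3 -m crank '[{"dp":[-0.0084,0.0099,0],"delta_rot":[0,0,-0.019444],"fingers":-1},{"dp":[-0.0084,0.0099,0],"delta_rot":[0,0,-0.019444],"fingers":-1},{"dp":[-0.0084,0.0099,0],"delta_rot":[0,0,-0.019444],"fingers":-1},{"dp":[-0.0086,0.0097,0],"delta_rot":[0,0,-0.019444],"fingers":-1},{"dp":[-0.0086,0.0097,0],"delta_rot":[0,0,-0.019444],"fingers":-1},{"dp":[0,0,0],"delta_rot":[0,0,0],"fingers":-1}]'
python3 -c "
from h import *
where();stud()"
python3 -m crank '[{"dp":[-0.03,-0.03,0],"delta_rot":[0,0,0],"fingers":-1},{"dp":[0,0,0],"delta_rot":[0,0,0],"fingers":-1},{"dp":[0,0,0],"delta_rot":[0,0,0],"fingers":-1}]'
python3 -c "
from h import *
where();stud()"
```

```text
t: 9.23
tcp_pos: [0.6003, 0.0514, 0.1216]
tool_rot: [-0.383, 0.924, -0.003, 0.004]
force: [5.1, -2.1, 1.1]
finger_gap: 0.002
gripper_force: 2.6
t 9.23 tcp [0.6003 0.0514 0.1216] yaw -135.0 phi -0.2 r 0.0570 F [ 5.1 -2.1  1.1] q6 -2.46
scene ztop 0.0651 []
side ztop 0.0630 [(8, [0.013, 0.025], 63)]
t: 9.58
tcp_pos: [0.6181, 0.0515, 0.1204]
tool_rot: [-0.381, 0.925, -0.0, 0.0]
force: [-1.3, -0.5, 0.1]
finger_gap: -0.001
gripper_force: 0.0
t 9.58 tcp [0.6181 0.0515 0.1204] yaw -135.3 phi -0.1 r 0.0748 F [-1.3 -0.5  0.1] q6 -2.45
scene ztop 0.0653 [(3, [0.022, -0.011], -26)]
side ztop 0.0630 [(8, [0.013, 0.025], 63)]
```

```bash
for i in 1 2 3; do python3 -m crank '[{"dp":[0.0137,-0.0121,0],"delta_rot":[0,0,0.019444],"fingers":-1},{"dp":[0.0137,-0.0121,0],"delta_rot":[0,0,0.019444],"fingers":-1},{"dp":[0.0137,-0.0121,0],"delta_rot":[0,0,0.019444],"fingers":-1},{"dp":[0.0137,-0.0121,0],"delta_rot":[0,0,0.019444],"fingers":-1},{"dp":[0.0137,-0.0121,0],"delta_rot":[0,0,0.019444],"fingers":-1},{"dp":[0.0137,-0.0121,0],"delta_rot":[0,0,0.019444],"fingers":-1},{"dp":[0.0137,-0.0121,0],"delta_rot":[0,0,0.019444],"fingers":-1},{"dp":[0.0137,-0.0121,0],"delta_rot":[0,0,0.019444],"fingers":-1},{"dp":[0.0137,-0.0121,0],"delta_rot":[0,0,0.019444],"fingers":-1},{"dp":[0.0137,-0.0121,0],"delta_rot":[0,0,0.019444],"fingers":-1},{"dp":[0.0137,-0.0121,0],"delta_rot":[0,0,0.019444],"fingers":-1}]'; done
python3 -m crank '[{"dp":[0.0137,-0.0121,0],"delta_rot":[0,0,0.019444],"fingers":-1},{"dp":[0.0137,-0.0121,0],"delta_rot":[0,0,0.019444],"fingers":-1},{"dp":[0,0,0],"delta_rot":[0,0,0],"fingers":-1},{"dp":[0,0,0],"delta_rot":[0,0,0],"fingers":-1}]'
python3 -c "
from h import *
where();stud()"
```

```text
t: 10.6
tcp_pos: [0.5577, -0.021, 0.1202]
tool_rot: [0.28, 0.96, -0.0, -0.001]
force: [0.7, 0.1, 0.1]
finger_gap: -0.0
gripper_force: 0.0
t: 11.52
tcp_pos: [0.4736, 0.02, 0.1204]
tool_rot: [0.817, 0.577, -0.001, -0.001]
force: [-0.1, -0.0, 0.5]
finger_gap: 0.001
gripper_force: 0.0
t: 12.43
tcp_pos: [0.4946, 0.1109, 0.1203]
tool_rot: [0.998, -0.057, -0.001, 0.0]
force: [0.4, -0.3, 0.6]
finger_gap: 0.003
gripper_force: 0.0
t: 12.77
tcp_pos: [0.5106, 0.1201, 0.1203]
tool_rot: [0.985, -0.174, -0.001, 0.0]
force: [0.6, 0.0, -0.3]
finger_gap: 0.001
gripper_force: 0.0
t 12.77 tcp [0.5106 0.1201 0.1203] yaw -20.0 phi 115.5 r 0.0759 F [ 0.6  0.  -0.3] q6 1.94
scene ztop 0.0653 []
side ztop 0.0628 [(8, [0.013, 0.026], 62), (3, [-0.036, 0.01], 164)]
```

```bash
python3 -m crank '[{"dp":[0.016,0.016,0],"delta_rot":[0,0,0],"fingers":-1},{"dp":[0.008,0.008,0],"delta_rot":[0,0,0],"fingers":-1},{"dp":[0.005,0.005,0],"delta_rot":[0,0,0],"fingers":-1},{"dp":[0.0033,0.0033,0],"delta_rot":[0,0,0],"fingers":-1},{"dp":[0,0,0],"delta_rot":[0,0,0],"fingers":-1}]'
for i in 1 2 3; do python3 -m crank '[{"dp":[-0.0086,0.0097,0],"delta_rot":[0,0,-0.019444],"fingers":-1},{"dp":[-0.0086,0.0097,0],"delta_rot":[0,0,-0.019444],"fingers":-1},{"dp":[-0.0086,0.0097,0],"delta_rot":[0,0,-0.019444],"fingers":-1},{"dp":[-0.0086,0.0097,0],"delta_rot":[0,0,-0.019444],"fingers":-1},{"dp":[-0.0086,0.0097,0],"delta_rot":[0,0,-0.019444],"fingers":-1},{"dp":[-0.0085,0.0098,0],"delta_rot":[0,0,-0.019444],"fingers":-1},{"dp":[-0.0085,0.0098,0],"delta_rot":[0,0,-0.019444],"fingers":-1},{"dp":[-0.0086,0.0097,0],"delta_rot":[0,0,-0.019444],"fingers":-1},{"dp":[-0.0086,0.0097,0],"delta_rot":[0,0,-0.019444],"fingers":-1},{"dp":[-0.0086,0.0097,0],"delta_rot":[0,0,-0.019444],"fingers":-1},{"dp":[-0.0086,0.0097,0],"delta_rot":[0,0,-0.019444],"fingers":-1},{"dp":[-0.0086,0.0097,0],"delta_rot":[0,0,-0.019444],"fingers":-1}]';python3 -c "
from h import *
where();stud()"; done
```

```text
t: 13.28
tcp_pos: [0.5188, 0.1012, 0.1204]
tool_rot: [0.984, -0.177, -0.003, -0.002]
force: [-3.4, 14.1, 4.3]
finger_gap: 0.004
gripper_force: 7.0
t: 14.28
tcp_pos: [0.4906, 0.0335, 0.1201]
tool_rot: [0.847, 0.531, -0.003, -0.002]
force: [-3.4, 1.0, 2.7]
finger_gap: -0.005
gripper_force: 2.0
t 14.28 tcp [0.4906 0.0335 0.1201] yaw 64.2 phi -161.1 r 0.0557 F [-3.4  1.   2.7] q6 0.29
scene ztop 0.0654 [(3, [-0.023, 0.019], 140)]
side ztop 0.0636 []
t: 15.38
tcp_pos: [0.5567, -0.003, 0.1208]
tool_rot: [0.276, 0.961, -0.001, 0.002]
force: [-1.1, -6.8, -0.0]
finger_gap: -0.003
gripper_force: 3.1
t 15.38 tcp [ 0.5567 -0.003   0.1208] yaw 148.0 phi -76.2 r 0.0562 F [-1.1 -6.8 -0. ] q6 -1.21
scene ztop 0.0662 [(4, [-0.02, -0.023], -131)]
side ztop 0.0636 [(8, [-0.018, -0.027], -124)]
t: 16.48
tcp_pos: [0.5992, 0.0569, 0.1212]
tool_rot: [-0.437, 0.899, -0.002, 0.003]
force: [4.1, -2.2, 0.6]
finger_gap: 0.0
gripper_force: 1.8
t 16.48 tcp [0.5992 0.0569 0.1212] yaw -128.1 phi 5.4 r 0.0562 F [ 4.1 -2.2  0.6] q6 -2.57
scene ztop 0.0664 []
side ztop 0.0643 [(11, [0.023, -0.025], -47), (3, [-0.036, 0.01], 165)]
```

```bash
python3 -m crank '[{"dp":[-0.031,-0.031,0],"delta_rot":[0,0,0],"fingers":-1},{"dp":[0,0,0],"delta_rot":[0,0,0],"fingers":-1},{"dp":[0,0,0],"delta_rot":[0,0,0],"fingers":-1}]'
for i in 1 2 3; do python3 -m crank '[{"dp":[0.0137,-0.0121,0],"delta_rot":[0,0,0.019444],"fingers":-1},{"dp":[0.0137,-0.0121,0],"delta_rot":[0,0,0.019444],"fingers":-1},{"dp":[0.0137,-0.0121,0],"delta_rot":[0,0,0.019444],"fingers":-1},{"dp":[0.0137,-0.0121,0],"delta_rot":[0,0,0.019444],"fingers":-1},{"dp":[0.0137,-0.0121,0],"delta_rot":[0,0,0.019444],"fingers":-1},{"dp":[0.0137,-0.0121,0],"delta_rot":[0,0,0.019444],"fingers":-1},{"dp":[0.0137,-0.0121,0],"delta_rot":[0,0,0.019444],"fingers":-1},{"dp":[0.0137,-0.0121,0],"delta_rot":[0,0,0.019444],"fingers":-1},{"dp":[0.0137,-0.0121,0],"delta_rot":[0,0,0.019444],"fingers":-1},{"dp":[0.0137,-0.0121,0],"delta_rot":[0,0,0.019444],"fingers":-1},{"dp":[0.0137,-0.0121,0],"delta_rot":[0,0,0.019444],"fingers":-1},{"dp":[0.0137,-0.0121,0],"delta_rot":[0,0,0.019444],"fingers":-1}]'; done
python3 -m crank '[{"dp":[0,0,0],"delta_rot":[0,0,0],"fingers":-1},{"dp":[0,0,0],"delta_rot":[0,0,0],"fingers":-1}]'
python3 -c "
from h import *
where();stud()"
```

```text
t: 16.83
tcp_pos: [0.618, 0.06, 0.1202]
tool_rot: [-0.435, 0.9, 0.0, -0.0]
force: [-1.1, -0.2, -1.0]
finger_gap: -0.0
gripper_force: 0.0
t: 17.83
tcp_pos: [0.558, -0.022, 0.1201]
tool_rot: [0.282, 0.959, -0.0, -0.001]
force: [0.2, -0.7, -0.1]
finger_gap: 0.0
gripper_force: 0.0
t: 18.83
tcp_pos: [0.4704, 0.0276, 0.1203]
tool_rot: [0.851, 0.524, -0.001, -0.001]
force: [0.6, 0.2, 0.3]
finger_gap: 0.001
gripper_force: 0.0
t: 19.83
tcp_pos: [0.5105, 0.1194, 0.1202]
tool_rot: [0.984, -0.18, -0.002, 0.0]
force: [0.6, -0.3, 0.1]
finger_gap: -0.003
gripper_force: 0.0
t: 20.0
tcp_pos: [0.5111, 0.1191, 0.1202]
tool_rot: [0.985, -0.174, -0.001, 0.0]
force: [0.3, 0.5, 0.6]
finger_gap: -0.001
gripper_force: 0.0
t 20.00 tcp [0.5111 0.1191 0.1202] yaw -20.1 phi 115.5 r 0.0748 F [0.3 0.5 0.6] q6 1.94
scene ztop 0.0665 []
side ztop 0.0643 [(7, [0.021, -0.025], -50)]
```

```bash
python3 -m crank '[{"dp":[0.016,0.016,0],"delta_rot":[0,0,0],"fingers":-1},{"dp":[0.008,0.008,0],"delta_rot":[0,0,0],"fingers":-1},{"dp":[0.005,0.005,0],"delta_rot":[0,0,0],"fingers":-1},{"dp":[0.002,0.002,0],"delta_rot":[0,0,0],"fingers":-1},{"dp":[0,0,0],"delta_rot":[0,0,0],"fingers":-1}]'
for i in 1 2; do python3 -m crank '[{"dp":[-0.0086,0.0097,0],"delta_rot":[0,0,-0.019444],"fingers":-1},{"dp":[-0.0086,0.0097,0],"delta_rot":[0,0,-0.019444],"fingers":-1},{"dp":[-0.0086,0.0097,0],"delta_rot":[0,0,-0.019444],"fingers":-1},{"dp":[-0.0086,0.0097,0],"delta_rot":[0,0,-0.019444],"fingers":-1},{"dp":[-0.0086,0.0097,0],"delta_rot":[0,0,-0.019444],"fingers":-1},{"dp":[-0.0085,0.0098,0],"delta_rot":[0,0,-0.019444],"fingers":-1},{"dp":[-0.0085,0.0098,0],"delta_rot":[0,0,-0.019444],"fingers":-1},{"dp":[-0.0086,0.0097,0],"delta_rot":[0,0,-0.019444],"fingers":-1},{"dp":[-0.0086,0.0097,0],"delta_rot":[0,0,-0.019444],"fingers":-1},{"dp":[-0.0086,0.0097,0],"delta_rot":[0,0,-0.019444],"fingers":-1},{"dp":[-0.0086,0.0097,0],"delta_rot":[0,0,-0.019444],"fingers":-1},{"dp":[-0.0086,0.0097,0],"delta_rot":[0,0,-0.019444],"fingers":-1}]';python3 -c "
from h import *
where();stud()"; done
```

```text
t: 20.52
tcp_pos: [0.519, 0.1014, 0.1205]
tool_rot: [0.984, -0.177, -0.003, -0.002]
force: [-4.2, 14.3, 4.9]
finger_gap: 0.003
gripper_force: 6.9
t: 21.52
tcp_pos: [0.4906, 0.0335, 0.1202]
tool_rot: [0.847, 0.531, -0.003, -0.002]
force: [-4.6, 0.2, 4.1]
finger_gap: 0.001
gripper_force: 2.3
t 21.52 tcp [0.4906 0.0335 0.1202] yaw 64.1 phi -161.1 r 0.0558 F [-4.6  0.2  4.1] q6 0.29
scene ztop 0.0671 []
side ztop 0.0643 []
t: 22.62
tcp_pos: [0.5564, -0.0032, 0.1207]
tool_rot: [0.276, 0.961, -0.001, 0.001]
force: [-0.8, -6.0, 0.5]
finger_gap: -0.004
gripper_force: 3.2
t 22.62 tcp [ 0.5564 -0.0032  0.1207] yaw 148.0 phi -76.5 r 0.0563 F [-0.8 -6.   0.5] q6 -1.21
scene ztop 0.0674 []
side ztop 0.0651 [(7, [-0.014, 0.025], 119)]
```

```bash
python3 -m crank '[{"dp":[-0.0086,0.0097,0],"delta_rot":[0,0,-0.019444],"fingers":-1},{"dp":[-0.0086,0.0097,0],"delta_rot":[0,0,-0.019444],"fingers":-1},{"dp":[-0.0086,0.0097,0],"delta_rot":[0,0,-0.019444],"fingers":-1},{"dp":[-0.0086,0.0097,0],"delta_rot":[0,0,-0.019444],"fingers":-1},{"dp":[-0.0086,0.0097,0],"delta_rot":[0,0,-0.019444],"fingers":-1},{"dp":[-0.0086,0.0097,0],"delta_rot":[0,0,-0.019444],"fingers":-1},{"dp":[-0.0086,0.0097,0],"delta_rot":[0,0,-0.019444],"fingers":-1},{"dp":[-0.0086,0.0097,0],"delta_rot":[0,0,-0.019444],"fingers":-1},{"dp":[-0.0086,0.0097,0],"delta_rot":[0,0,-0.019444],"fingers":-1},{"dp":[0,0,0],"delta_rot":[0,0,0],"fingers":-1}]'
python3 -m crank '[{"dp":[-0.031,-0.031,0],"delta_rot":[0,0,0],"fingers":-1},{"dp":[0,0,-0.07],"delta_rot":[0,0,0.019444],"fingers":-1},{"dp":[0,0,-0.07],"delta_rot":[0,0,0.019444],"fingers":-1},{"dp":[0,0,0],"delta_rot":[0,0,0.019444],"fingers":-1},{"dp":[0,0,0],"delta_rot":[0,0,0.019444],"fingers":-1},{"dp":[0,0,0],"delta_rot":[0,0,0.019444],"fingers":-1},{"dp":[0,0,0],"delta_rot":[0,0,0.019444],"fingers":-1},{"dp":[0,0,0],"delta_rot":[0,0,0],"fingers":-1},{"dp":[0,0,0],"delta_rot":[0,0,0],"fingers":-1}]'
python3 - <<'E'
from h import *
where();stud()
for n in("scene","side"):
    p,d=manip.snapshot(n); W=cloud(n,d); z=W[...,2]
    rel=W[...,:2]-C; a=np.radians(79.55); gy=rel@[np.cos(a),np.sin(a)]; gx=rel@[np.sin(a),-np.cos(a)]
    m=(z>.0295)&(z<.036)&(p.min(2)>100)&(gy>.06)&(gy<.2)&(abs(gx)<.1)
    k,lab,st,ce=cv2.connectedComponentsWithStats(m.astype(np.uint8)); i=1+st[1:,4].argmax(); m=lab==i
    print(n,m.sum(),"gy",gy[m].min(),gy[m].max(),"gx",gx[m].min(),gx[m].max(),cv2.minAreaRect((W[m][:,:2]*1000).astype(np.float32)))
a=np.radians(79.55); t=C+.165*np.array([np.cos(a),np.sin(a)]); print(t); goto(*t,.18)
E
```

```text
t: 23.55
tcp_pos: [0.5979, 0.0379, 0.1211]
tool_rot: [-0.265, 0.964, -0.001, 0.003]
force: [4.5, -0.6, 0.7]
finger_gap: 0.0
gripper_force: 2.4
t: 24.3
tcp_pos: [0.6161, 0.0327, 0.1901]
tool_rot: [0.098, 0.995, 0.0, -0.001]
force: [0.8, -0.4, -0.5]
finger_gap: -0.003
gripper_force: 0.0
t 24.30 tcp [0.6161 0.0327 0.1901] yaw 168.8 phi -14.6 r 0.0752 F [ 0.8 -0.4 -0.5] q6 -1.50
scene ztop 0.0676 []
side ztop 0.0656 [(7, [-0.03, -0.003], -173)]
scene 255 gy 0.12571381084216862 0.14268828732836744 gx -0.08326834485754935 0.08459471288219751 ((568.2750854492188, 183.4187774658203), (16.558706283569336, 167.83128356933594), 79.2325668334961)
side 225 gy 0.1212858732203879 0.13944975452952604 gx -0.0825353291638229 0.08322986760785768 ((567.323486328125, 180.02906799316406), (16.73320770263672, 165.80062866210938), 78.83056640625)
[0.57322727 0.21386324]
t 24.50 tcp [0.6165 0.0327 0.1903] yaw 168.8 phi -14.5 r 0.0756 F [ 0.2 -0.4 -0.1] q6 -1.50
dp total [0.1551 0.3386 0.0206]
```

Two turns are done: the stud is back at -173°, the ring has risen about 4 mm, and the fence hasn't moved. Next is the fence.

```bash
python3 -m crank '[{"dp":[0.031,0.0677,0],"delta_rot":[0,0,0],"fingers":-1},{"dp":[0.031,0.0677,0],"delta_rot":[0,0,0],"fingers":-1},{"dp":[0.031,0.0677,0],"delta_rot":[0,0,0],"fingers":-1},{"dp":[0.031,0.0677,0],"delta_rot":[0,0,0],"fingers":-1},{"dp":[0.031,0.0677,0],"delta_rot":[0,0,0],"fingers":-1},{"dp":[0,0,0],"delta_rot":[0,0,-0.002],"fingers":-1},{"dp":[0,0,0],"delta_rot":[0,0,0],"fingers":-1}]'
python3 -m crank '[{"dp":[0,0,0.06],"delta_rot":[0,0,0],"fingers":-1},{"dp":[0,0,0.06],"delta_rot":[0,0,0],"fingers":-1},{"dp":[0,0,0.05],"delta_rot":[0,0,0],"fingers":-1},{"dp":[0,0,0.022],"delta_rot":[0,0,0],"fingers":-1},{"dp":[0,0,0],"delta_rot":[0,0,0],"fingers":-1},{"dp":[0,0,0],"delta_rot":[0,0,0],"fingers":-1}]'
python3 -c "
from h import *
where()
a=np.radians(79.55); goto(*(C+.110*np.array([np.cos(a),np.sin(a)])),.094)"
```

```text
t: 25.08
tcp_pos: [0.5725, 0.216, 0.1903]
tool_rot: [0.089, 0.996, -0.0, -0.0]
force: [-0.4, -0.6, -0.3]
finger_gap: -0.002
gripper_force: 0.0
t: 25.58
tcp_pos: [0.5739, 0.2129, 0.0943]
tool_rot: [0.092, 0.996, -0.0, -0.0]
force: [-0.9, -0.3, -0.5]
finger_gap: 0.001
gripper_force: 0.0
t 25.58 tcp [0.5739 0.2129 0.0943] yaw 169.5 phi 79.2 r 0.1642 F [-0.9 -0.3 -0.5] q6 -1.21
t 25.58 tcp [0.5739 0.2129 0.0943] yaw 169.5 phi 79.2 r 0.1642 F [-0.9 -0.3 -0.5] q6 -1.21
dp total [ 0.0016 -0.1083  0.0006]
```

```bash
python3 -m crank '[{"dp":[0,-0.01,0],"delta_rot":[0,0,0],"fingers":-1},{"dp":[0,-0.01,0],"delta_rot":[0,0,0],"fingers":-1},{"dp":[0,-0.01,0],"delta_rot":[0,0,0],"fingers":-1},{"dp":[0,-0.01,0],"delta_rot":[0,0,0],"fingers":-1},{"dp":[0,-0.01,0],"delta_rot":[0,0,0],"fingers":-1},{"dp":[0,-0.01,0],"delta_rot":[0,0,0],"fingers":-1}]'
python3 -m crank '[{"dp":[0,-0.01,0],"delta_rot":[0,0,0],"fingers":-1},{"dp":[0,-0.01,0],"delta_rot":[0,0,0],"fingers":-1},{"dp":[0,-0.01,0],"delta_rot":[0,0,0],"fingers":-1},{"dp":[0,0,0],"delta_rot":[0,0,0],"fingers":-1}]'
for i in 1 2; do python3 -m crank '[{"dp":[0,-0.007,0],"delta_rot":[0,0,0],"fingers":-1},{"dp":[0,0,0],"delta_rot":[0,0,0],"fingers":-1}]'; done
python3 -c "
from h import *
where()"
```

```text
t: 26.08
tcp_pos: [0.5688, 0.184, 0.0955]
tool_rot: [0.091, 0.996, 0.0, 0.001]
force: [0.9, 1.3, 3.5]
finger_gap: 0.001
gripper_force: 1.3
t: 26.42
tcp_pos: [0.5646, 0.1684, 0.0941]
tool_rot: [0.092, 0.996, -0.0, -0.001]
force: [-0.0, 0.4, 0.0]
finger_gap: 0.004
gripper_force: 0.0
t: 26.58
tcp_pos: [0.5639, 0.1656, 0.0939]
tool_rot: [0.091, 0.996, -0.0, -0.001]
force: [-0.1, -0.2, 0.1]
finger_gap: -0.003
gripper_force: 0.0
t: 26.75
tcp_pos: [0.5633, 0.1623, 0.0939]
tool_rot: [0.091, 0.996, -0.0, -0.001]
force: [-0.6, 1.1, 0.4]
finger_gap: -0.001
gripper_force: 0.0
t 26.75 tcp [0.5633 0.1623 0.0939] yaw 169.5 phi 79.7 r 0.1125 F [-0.6  1.1  0.4] q6 -1.30
```

```bash
for i in 1 2 3 4; do python3 -m crank '[{"dp":[0,-0.005,0],"delta_rot":[0,0,0],"fingers":-1},{"dp":[0,0,0],"delta_rot":[0,0,0],"fingers":-1}]' | grep -E "tcp_pos|force"; done
cat >>h.py <<'E'
def fence():
  for n in("scene","side"):
    p,d=manip.snapshot(n); W=cloud(n,d); z=W[...,2]
    rel=W[...,:2]-C; a=np.radians(79.55); gy=rel@[np.cos(a),np.sin(a)]; gx=rel@[np.sin(a),-np.cos(a)]
    m=(z>.0295)&(z<.036)&(p.min(2)>100)&(gy>.06)&(gy<.2)&(abs(gx)<.1)&(abs(gx)>.03)
    print(n,m.sum(),"gy",np.percentile(gy[m],[2,50,98]).round(4))
E
python3 -c "
from h import *
where();fence();stud()"
```

```text
tcp_pos: [0.5631, 0.16, 0.0941]
force: [-0.1, 0.2, -0.8]
gripper_force: 0.1
tcp_pos: [0.5629, 0.1583, 0.0943]
force: [0.1, 4.2, -1.5]
gripper_force: 1.5
tcp_pos: [0.5627, 0.1576, 0.0944]
force: [0.4, 10.5, -2.4]
gripper_force: 4.9
tcp_pos: [0.5626, 0.157, 0.0944]
force: [1.9, 20.1, -4.5]
gripper_force: 8.2
t 27.42 tcp [0.5626 0.157  0.0944] yaw 169.3 phi 79.6 r 0.1072 F [ 1.9 20.1 -4.5] q6 -1.31
scene 123 gy [0.0703 0.0873 0.0963]
side 183 gy [0.0667 0.0842 0.0936]
scene ztop 0.0681 [(7, [-0.03, 0.001], 178)]
side ztop 0.0658 [(14, [-0.03, -0.002], -175)]
```

```bash
python3 -m crank '[{"dp":[0,0.02,0],"delta_rot":[0,0,0],"fingers":-1},{"dp":[0,0.04,0],"delta_rot":[0,0,0],"fingers":-1},{"dp":[0,0.02,-0.04],"delta_rot":[0,0,0],"fingers":-1},{"dp":[0,0,-0.07],"delta_rot":[0,0,0],"fingers":-1},{"dp":[0,0,-0.07],"delta_rot":[0,0,0],"fingers":-1},{"dp":[0,0,-0.07],"delta_rot":[0,0,0],"fingers":-1},{"dp":[0,0,0],"delta_rot":[0,0,0],"fingers":-1},{"dp":[0,0,0],"delta_rot":[0,0,0],"fingers":-1},{"dp":[0,0,0],"delta_rot":[0,0,0],"fingers":-1}]'
python3 -c "
from h import *
where();fence();stud()
p,d=manip.snapshot('scene'); i=cv2.resize(p[150:285,180:360],(800,600),interpolation=cv2.INTER_CUBIC); cv2.imwrite('pics/e.png',i[:,:,::-1])"
```

```text
t: 28.37
tcp_pos: [0.5689, 0.1918, 0.2192]
tool_rot: [0.091, 0.996, -0.0, -0.0]
force: [0.0, 0.1, -0.4]
finger_gap: 0.002
gripper_force: 0.0
t 28.37 tcp [0.5689 0.1918 0.2192] yaw 169.5 phi 79.6 r 0.1425 F [ 0.   0.1 -0.4] q6 -1.25
scene 207 gy [0.0702 0.0876 0.097 ]
side 179 gy [0.068  0.0843 0.093 ]
scene ztop 0.0678 [(7, [-0.03, 0.001], 178)]
side ztop 0.0656 [(15, [-0.03, -0.003], -175)]
```

View pics/e.png

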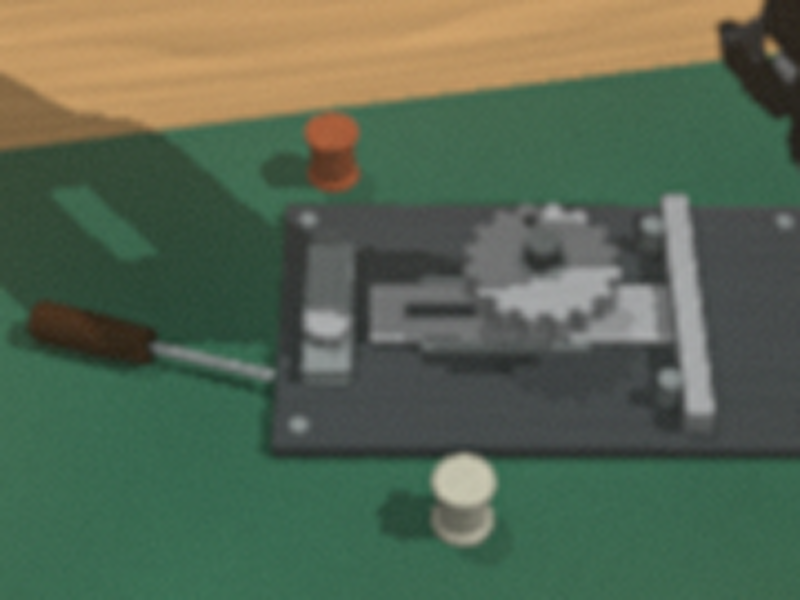

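The fence at (690,310) is against both pins, (652,225) and (668,380). The spools and awl are undisturbed, and the arm is clear.

```bash
python3 -c "
from station import manip
print(manip.sign_off())"
```

```text
the job is handed in; nothing more can be done
None
```

The job is handed in: by camera the ring stands two full turns counter-clockwise from its start, the fence rests against both stop pins, the spools and awl look undisturbed, and the arm is clear; no verdict came back.

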